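Put the seedling tray back and latch the propagation cabinet

ROBOT

A 7-joint arm with a two-finger parallel gripper is mounted at the origin on the work surface. World frame = base frame: x ahead of the robot, y to its left, z up, the work surface at z = 0. Lengths are in m, angles in rad, forces in N, time in s.
With the tool pointing down it reaches from about 0.425 to 0.875 m from the base axis. Payload 4.7 kg.
Tool frame: the origin (TCP) lies on the centre line of the jaws, within the pads' length; the fingertips stand 22 mm ahead of it and the grasp point (between the pads) lies 3 mm ahead of it; z points along the fingers, y is the direction in which the jaws open and shut (so a half turn about z gives the same grasp; the last joint's range is limited). The gripper opens to 85 mm and grips with 20 to 120 N. Pads are 22 mm wide; open, the fingers measure 114 mm over their backs; the gripper's body (76 mm by 85 mm) begins 54 mm behind the grasp point. The pads swing forward as they close: fully open they stand 13 mm farther back than shut.
Start: joints at [-1.175, 0.321, -0.07, 1.45, 0.023, 1.371, -0.057], TCP at [0.242, 0.603, 0.253] pointing down, gripper open.
Joint ranges: [-2.86, 2.86], [-0.3, 2.09], [-1.38, 1.24], [0.06, 2.45], [-1.56, 4.7], [0.09, 2.05], [-2.69, 2.69]. Speed limits (rad/s): [2.57, 2.57, 3.14, 3.14, 3.14, 3.14, 3.14].

INTERFACE

Orientations are given as a 3x3 rotation matrix whose columns are the frame's x, y, z axes.
In Python, from rig import r gives the robot as it stands.
- The arm moves only by the tool apply_moves, never from a script. Its arguments are lists of equal length, an entry for each row: "xyz": the shift along the world's x, y, z in m, a list of three; "dr": the turn, a rotation vector about the world's x, y, z in degrees, a list of three. In form: {"xyz": [[dx, dy, dz], ...], "dr": [[ax, ay, az], ...]}. A call has 1 to 12 rows; each row is the pose to reach, as a shift and turn from the pose commanded when the call began; what a row does not reach only later rows make up. A row lasts 1/8 s, in which the tool goes at most 62.5 mm and 10.7 degrees, less where a joint would pass 70% of its speed; a pose out of reach is approached as far as the arm can. A call with a gripper value outside its range is refused whole. "grip" is the opening, from -1 (shut) to 1 (fully open), set as the call begins (left out, the last holds). The fingers move at their own pace and stop on an object; the grip force is fixed at half the most. Time passes only in rows, so rows that repeat a pose let the fingers close. It gives the time, the measured TCP pose, the force and the opening at its end, in the units of the state.
- r.read_state(): the state, without advancing time (a new reading comes with each control period).
- r.snapshot(name): name is "side" or "top" or "wrist"; returns (picture, depth): 384x512x3 uint8, red, green, blue; 384x512 float32, m along the optical axis (not along the pixel's ray), 0 where there is no reading.
- r.camera_info(name): a dict with "fx", "fy", "cx", "cy" (pixels), "cam_to_world" (4x4, takes a point from camera to world coordinates). Camera axes: x right, y up, looking along -z (the intrinsics and any distortion apply to the point x, -y, -z); pixel columns grow to the right and rows downward; lengths in m; the calibration is good to about 2 mm. A picture is of the moment at which its call begins: read the wrist's pose just before it. camera_info takes no time and is no camera call; for the wrist camera it gives the pose at the moment of the call.
- r.job_done(): hands the job in, once; it reports no verdict.
Trained networks look in the newest picture that a camera, given by its name, has taken for a name from the list of things; names that differ only in an ending like _2 or _b are one class to them, and where a whole thing is asked for, a point or a joint stands for the part that bears it (a point fixed in the world has none). Each returns a list of dicts, best first, with "conf" (0 to 1); they miss things now and then, are a little off and sometimes report something else, mostly with a low value. They report only what shows in the picture. A call takes as long as a camera call.
- r.boxes_of(camera, query): "rect" ([centre column, centre row, width, height] in pixels, round what is visible of it).
- r.cut_out(camera, query): "region" (384x512 bool, what is visible of it) and "rect" ([centre column, centre row, width, height] in pixels, round what is visible of it).
The state is a dict: "time": time; "joints": joint angles; "qd": joint speeds; "joint_torque": joint torques, N m; "tool_pos": TCP position; "eef_rot": TCP orientation; "force": force on the tool from outside, world axes, zero at the start; "moment": the same for the moment, N m; "opening": finger opening in m.
Only numpy, scipy, OpenCV 4.12 (cv2) and the standard library are available. Lean on these libraries where they do the work, as an engineer would, in place of code of your own. Each camera call takes 0.05 s, during which the arm holds its last target. There are 200 camera calls.

TASK

The tray of seedlings stands part way out of the small propagation cabinet: slide it gently in until it is fully home against the back stop. Then swing the cabinet door to and press it shut until its spring latch has snapped in and the door stays shut by itself; do not slam it or lean hard on it, and leave the pots upright in the tray and everything else on the bench where it is.

Things in the scene. Friction and masses are not known exactly. Their poses are not given: they have to be found in the camera images.
- cabinet: Bench-top propagation cabinet: aluminium frame with clear panels on a white plinth, 240 mm deep (x), 260 wide (y), 248 high, fixed to the bench. Origin: centre of its underside, on the bench; x points from the open front to the back (front plane at x = -120 mm), y to the left as seen from the front, z up. The front opening is 220 mm wide and goes up to 228 mm above the bench.
- deck_front (a point): Middle of the front edge of the deck that the tray slides on: 30 mm above the bench, in the cabinet's front plane, no sill; a loading ledge, level with it, reaches 75 mm further out. Axes as the cabinet's. Two guides keep the tray straight, with 4 mm play on each side; a stop bar at the back ends its way.
- tray: Green seedling tray, 184 x 184 mm, 42 high, walls 4 mm, four cells with a pot in each; loose, 0.65 to 0.85 kg with the pots, slides at about 2 to 4 N. Origin: centre of its underside, axes along the cabinet's. It starts 38 to 63 mm out, on the loading ledge. Home against the back stop its origin is at x = -16 mm in the cabinet's frame, its front wall 12 mm behind the front plane. If left sticking out it blocks the door.
- tray_front (a point): Middle of the upper edge of the tray's front wall (outer side), 42 mm above the tray's underside; axes as the tray's.
- door (a joint): Opening angle of the door (rad), hinged on the cabinet's left (+y) upright about a vertical axis, swinging out to the front. 0: parallel to the front; starts at 1.65 to 2.0. It moves easily and stays where left, but below 0.08 a sprung buffer on the right upright (2 to 4 N) pushes an unlatched door open again. Latched and let go it rests between -0.035 and 0.042, depending on the strike's setting.
- door_hinge (a point): On the hinge axis, in the plane of the door's outer face, at the height of the door's upper edge (246 mm above the bench). The door: a white frame 18 mm thick, 250 mm wide (free edge 252 mm from the axis), from 34 to 246 mm above the bench, top rail 36 mm high, free upright 36 mm wide, clear pane set back 7 mm.
- door_rail (a point): A good place to press: on the outer face of the door's top rail, mid-height of the rail (228 mm above the bench), 200 mm from the hinge axis. Moves with the door; x is square to the door, pointing from the outer face inwards, y along the door towards the hinge, z up. A black release knob, 26 mm across and 24 proud, sits on the free upright's outer face 150 mm above the bench: keep above it.
- latch (a point): Tip of the brass bolt in the black latch case on the door's inner face, 188 mm above the bench, 234 mm from the hinge axis; axes as door_rail. The bolt is sprung out sideways past the door's case, with a bevel of some 35 degrees on the side that meets the cabinet, flat on the other; it is pushed in 6 to 7 mm as it rides over the strike.
- strike_post (a point): Inner front corner of the cabinet's right upright, at latch height. The strike, a steel bracket, is fixed here through slots: the depth where the latch catches differs by +-8 mm each time and is not measured. At door_rail the bevel rides over it for some 10 mm (6 rising to 10-15 N, buffer included), the bolt drags 4 mm (5 N), snaps in, and within 2 mm the door bears on the strike, solid: stop there, at 16 to 18 N; over 25 N strains it.
- pot1: Small plastic pot, 76 mm across the rim, 72 mm high, with seedlings about 90 mm tall, loose in the tray's front right cell. Origin: centre of its underside; z up along the pot.
- pot2: The same, front left cell.
- pot3: The same, rear right cell.
- pot4: The same, rear left cell.
- spare_pot: Bystander: larger potted seedling, 90 mm across, 80 mm high (190 with leaves), on the bench to the right of the cabinet. Origin: centre of its underside.
- trowel: Bystander: hand trowel lying on the bench at the right, 285 mm long, green handle. Origin: between handle and blade, on the bench.
- label_box: Bystander: white open box, 90 x 130 x 50 mm, full of white and yellow plant labels, at the right. Origin: centre of its underside.
- sprayer: Bystander: white bottle with a blue cap, 72 mm across, 190 mm high, to the left of the cabinet. Origin: centre of its underside.
- dibber: Bystander: wooden-handled dibber lying on the bench at the left, 175 mm long, 22 mm thick. Origin: middle of the handle, on the bench.

How it is judged:
By the outcome, as a careful person would: the job done as asked, in the order asked, and still so for the second after the job is handed in, with the robot touching nothing.
It also fails if it takes over 64 s, if anything falls off the work surface, if the arm or the gripper's body presses on something with over 40 N, if the wrist force passes 120 N, or if a joint passes its speed limit or range.

## Working session

There is one attempt and no reset: what is moved stays moved. The work goes in short steps, Python scripts to look and compute and a tool call to move; the robot and the scene stay as the last step left them, time stands still between calls to the robot, and variables do not carry over. Pictures are saved under pics/ and viewed, about 8 in all and at most 12, crops included, and the job is handed in when it is done.

Besides the shell and the picture viewer there is one more tool, called after "Request:" by a JSON object that holds its "api" and its "payload", one argument or row to a line. apply_moves: Moves the arm, as the interface text tells. Its arguments: {"type":"object","properties":{"xyz":{"type":"array"},"dr":{"type":"array"},"grip":{"type":"number"}},"required":["xyz","dr"]}

```bash
mkdir -p pics
cat > h.py <<'E'
import numpy as np, cv2
from rig import r
def pts(cam,depth,ci=None):
    ci=ci or r.camera_info(cam)
    v,u=np.mgrid[:depth.shape[0],:depth.shape[1]]
    p=np.stack([(u-ci['cx'])/ci['fx']*depth,-(v-ci['cy'])/ci['fy']*depth,-depth],-1)
    T=np.array(ci['cam_to_world']); return p@T[:3,:3].T+T[:3,3]
def proj(cam,P):
    ci=r.camera_info(cam);T=np.linalg.inv(np.array(ci['cam_to_world']))
    p=np.atleast_2d(P)@T[:3,:3].T+T[:3,3]
    return np.stack([ci['cx']+ci['fx']*p[:,0]/-p[:,2],ci['cy']-ci['fy']*p[:,1]/-p[:,2]],-1)
def save(n,im): cv2.imwrite('pics/'+n+'.png',im[:,:,::-1])
E
python3 - <<'E'
from h import *
ims=[]
for c in('top','side'):
    im,d=r.snapshot(c);P=pts(c,d);np.savez(c+'.npz',im=im,P=P,d=d);ims.append(im)
    ci=r.camera_info(c);print(c,np.round(ci['cam_to_world'],3).tolist(),ci['fx'])
    for q in('cabinet','tray','door','spare_pot','trowel','sprayer','label_box','dibber'):
        for o in r.cut_out(c,q)[:1]:
            m=o['region']&(d>0);x=P[m]
            print(q,round(o['conf'],2),np.round(o['rect']),np.round(np.median(x,0),3),np.round(np.percentile(x,[3,97],axis=0),3).tolist())
save('top',ims[0]);save('side',ims[1])
s=r.read_state();print(s['tool_pos'],np.round(s['eef_rot'],3).tolist(),s['time'],s['force'])
E
```

```text
top [[-0.002, 0.988, -0.154, 0.421], [-1.0, 0.002, 0.022, 0.001], [0.022, 0.154, 0.988, 1.304], [0.0, 0.0, 0.0, 1.0]] 408.7058903589346
cabinet 0.82 [264. 179. 115. 200.] [ 0.729 -0.054  0.247] [[0.412, -0.194, 0.028], [0.878, 0.066, 0.252]]
tray 0.58 [273. 184.  59.  29.] [ 0.615 -0.075  0.038] [[0.596, -0.165, 0.031], [0.677, 0.011, 0.076]]
door 0.77 [221. 230.  28.  99.] [0.463 0.056 0.245] [[0.375, 0.036, 0.062], [0.598, 0.095, 0.25]]
spare_pot 0.58 [349. 160.  26.  31.] [ 0.703 -0.309  0.082] [[0.669, -0.352, 0.004], [0.746, -0.274, 0.149]]
trowel 0.91 [357. 256.  36.  84.] [ 0.378 -0.342  0.006] [[0.299, -0.402, -0.0], [0.534, -0.297, 0.026]]
sprayer 0.89 [144. 159.  26.  29.] [0.699 0.298 0.128] [[0.677, 0.277, 0.022], [0.735, 0.328, 0.193]]
label_box 0.82 [403. 208.  49.  37.] [ 0.564 -0.49   0.028] [[0.517, -0.556, 0.0], [0.611, -0.425, 0.082]]
dibber 0.65 [100. 196.  49.  28.] [0.594 0.447 0.02 ] [[0.557, 0.388, 0.007], [0.642, 0.524, 0.027]]
side [[-0.095, 0.95, -0.298, 0.227], [-0.995, -0.09, 0.03, 0.04], [0.001, 0.299, 0.954, 1.351], [0.0, 0.0, 0.0, 1.0]] 405.62865560504
[... 272 characters left out ...]
037, 0.048], [0.602, 0.097, 0.25]]
spare_pot 0.93 [343. 170.  29.  36.] [ 0.702 -0.305  0.081] [[0.668, -0.349, 0.002], [0.75, -0.273, 0.14]]
trowel 0.71 [363. 256.  28.  77.] [ 0.373 -0.338  0.006] [[0.301, -0.401, -0.001], [0.531, -0.297, 0.027]]
sprayer 0.93 [160. 181.  28.  33.] [0.695 0.303 0.124] [[0.676, 0.277, 0.015], [0.729, 0.339, 0.192]]
label_box 0.69 [401. 208.  40.  30.] [ 0.556 -0.483  0.04 ] [[0.512, -0.551, 0.002], [0.612, -0.424, 0.084]]
dibber 0.48 [125. 227.  32.  14.] [0.587 0.435 0.021] [[0.559, 0.391, 0.015], [0.618, 0.486, 0.027]]
[0.24224362 0.60320764 0.25338333] [[-0.928, 0.373, 0.0], [0.373, 0.928, 0.0], [-0.0, 0.0, -1.0]] 0.9 [-0.0371587  -0.30365015  0.87714025]
```

View pics/top.png

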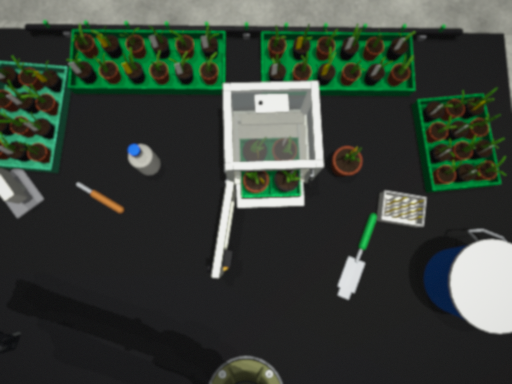

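View pics/side.png

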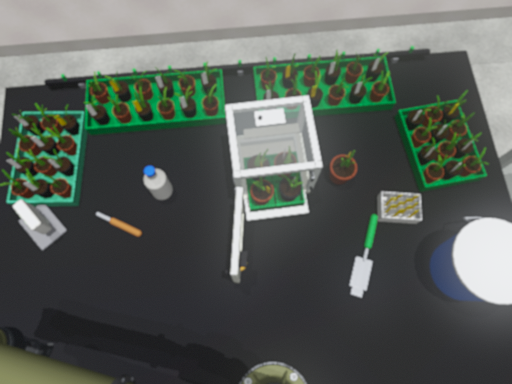

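The door stands open on the left at about 100° (top view (222,230)). The tray sticks out of the cabinet front at (270,190), and the bystanders are clear. Next I fit the cabinet, door and tray geometry.

Run:
```python
from h import *
for c in('top','side'):
    D=np.load(c+'.npz');P=D['P'].reshape(-1,3)
    a=(P[:,2]>.236)&(P[:,2]<.258)&(abs(P[:,1]+.06)<.2)
    m=a&(P[:,0]>.605)&(P[:,0]<.9)
    Q=P[m][:,:2].astype(np.float32); R=cv2.minAreaRect(Q*1000);print(c,'cab',R)
    # front beam centreline fit by edges: rows of front
    m=a&(P[:,0]>.33)&(P[:,0]<.575)&(P[:,1]>0)&(P[:,1]<.2)
    Q=P[m][:,:2].astype(np.float32);print('door',m.sum(),cv2.minAreaRect(Q*1000),cv2.fitLine(Q,cv2.DIST_HUBER,0,.01,.01).ravel())
    m=(P[:,2]>.066)&(P[:,2]<.08)&(P[:,0]>.5)&(P[:,0]<.66)&(abs(P[:,1]+.07)<.12)
    Q=P[m];print('tray rim',m.sum(),np.percentile(Q,[1,5,95,99],axis=0).round(3).tolist())
    lo=np.array([(P[(abs(P[:,1]-y)<.006)&(P[:,2]>.06)&(P[:,2]<.085)&(P[:,0]>.5)&(P[:,0]<.65)][:,0].min(initial=9)) for y in np.arange(-.16,.02,.02)]);print(lo.round(3))
    m=(P[:,2]>.022)&(P[:,2]<.037)&(P[:,0]>.48)&(P[:,0]<.62)&(abs(P[:,1]+.07)<.12)
    Q=P[m];print('ledge',m.sum(),np.percentile(Q,[2,98],axis=0).round(3).tolist())
im=np.load('side.npz')['im'];save('crop',cv2.resize(im[90:300,200:350],None,fx=3.8,fy=2.85*1,interpolation=2))
cr=cv2.resize(im[90:290,205:345],None,fx=3,fy=3,interpolation=2)
im=np.load('top.npz')['im'];c2=cv2.resize(im[75:275,205:330],None,fx=3,fy=3,interpolation=2)
save('crop',np.hstack([cr,c2]))
```

```text
top cab ((748.8344116210938, -72.54280090332031), (278.2353210449219, 260.63958740234375), 1.9686821699142456)
door 595 ((470.6674499511719, 61.94825744628906), (18.170795440673828, 212.74343872070312), 81.52657318115234) [ 0.9888648  -0.14881673  0.468802    0.06184545]
tray rim 243 [[0.528, -0.185, 0.066], [0.57, -0.169, 0.067], [0.653, 0.044, 0.076], [0.659, 0.047, 0.078]]
[0.601 0.6   0.599 0.598 0.598 0.597 0.597 0.596 0.595]
ledge 730 [[0.571, -0.178, 0.026], [0.618, 0.024, 0.037]]
side cab ((749.55517578125, -71.93391418457031), (277.6040954589844, 260.6406555175781), 2.0337932109832764)
door 500 ((470.44091796875, 62.448455810546875), (18.059825897216797, 213.97520446777344), 81.50127410888672) [ 0.98905677 -0.14753556  0.4666968   0.06279567]
tray rim 240 [[0.518, -0.188, 0.066], [0.568, -0.167, 0.067], [0.65, 0.042, 0.077], [0.657, 0.049, 0.078]]
[0.599 0.599 0.597 0.597 0.597 0.596 0.595 0.595 0.593]
ledge 579 [[0.571, -0.178, 0.025], [0.619, 0.026, 0.037]]
```

View pics/crop.png

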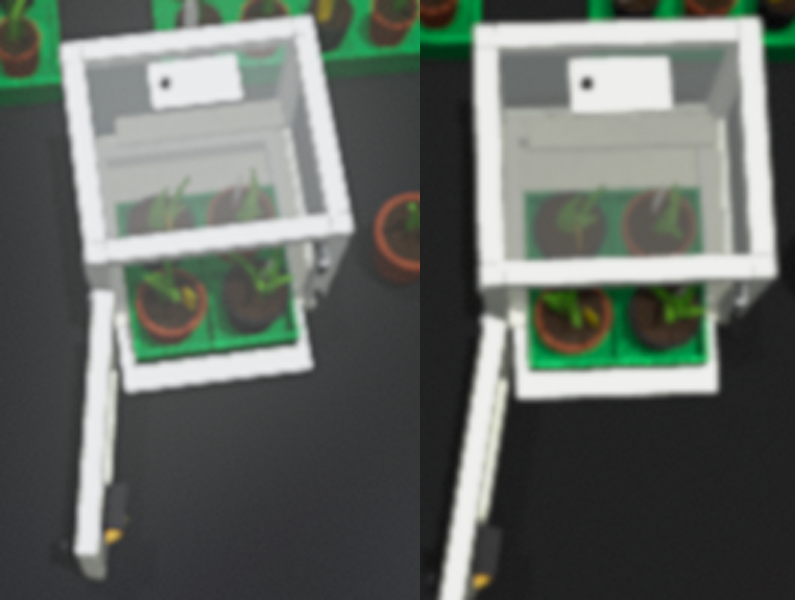

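The right-hand crop shows the tray about 50 mm out at (615,365), with the door standing clear on the left. My fit gives:

| Quantity | Value |
|---|---|
| Cabinet yaw | +2° |
| Front centre | (0.648, −0.076) |
| Hinge | (0.6155, 0.050) |
| Door angle | about 1.755 rad |
| Tray front | x ≈ 0.598, home at ≈ 0.660 |

I'll go over to the tray now.

Request:
{"api": "apply_moves", "payload": {
  "xyz": [
    [0.03,-0.04,0.05],
    [0.06,-0.08,0.1],
    [0.1,-0.13,0.15],
    [0.13,-0.19,0.18],
    [0.16,-0.25,0.2],
    [0.18,-0.31,0.2],
    [0.2,-0.37,0.2],
    [0.2,-0.43,0.2],
    [0.2,-0.49,0.2],
    [0.2,-0.55,0.2],
    [0.2,-0.61,0.2],
    [0.2,-0.68,0.2]
  ],
  "dr": [
    [0,0,4],
    [0,0,8],
    [0,0,12],
    [0,0,16],
    [0,0,20],
    [0,0,24],
    [0,0,24],
    [0,0,24],
    [0,0,24],
    [0,0,24],
    [0,0,24],
    [0,0,24]
  ],
  "grip": -1
}}

```text
time: 2.4
tool_pos: [0.4417, -0.0333, 0.4536]
eef_rot: [[-0.999, -0.037, 0.001], [-0.037, 0.999, 0.001], [-0.001, 0.001, -1.0]]
force: [0.5, -0.3, 0.5]
opening: 0.0
```

Request:
{"api": "apply_moves", "payload": {
  "xyz": [
    [0.0,-0.003,0],
    [0.0,-0.003,-0.03],
    [0.01,-0.003,-0.08],
    [0.02,-0.003,-0.13],
    [0.03,-0.003,-0.18],
    [0.04,-0.003,-0.23],
    [0.06,-0.003,-0.26],
    [0.06,-0.003,-0.26]
  ],
  "dr": [
    [0.3,-8,0],
    [0.6,-16,0],
    [0.8,-24,0],
    [1.1,-32,0],
    [1.4,-40,0],
    [1.7,-48,0],
    [1.8,-50,0],
    [1.8,-50,0]
  ]
}}

```text
time: 3.4
tool_pos: [0.5201, -0.0313, 0.1993]
eef_rot: [[-0.796, -0.064, 0.602], [-0.04, 0.998, 0.054], [-0.604, 0.019, -0.796]]
force: [1.4, 0.5, -1.1]
opening: -0.0001
```

Request:
{"api": "apply_moves", "payload": {
  "xyz": [
    [0,0,0],
    [0,0,0]
  ],
  "dr": [
    [0,0,0],
    [0,0,0]
  ]
}}

```text
time: 3.65
tool_pos: [0.5214, -0.0299, 0.203]
eef_rot: [[-0.797, -0.067, 0.6], [-0.04, 0.998, 0.058], [-0.603, 0.022, -0.798]]
force: [0.2, 0.1, 0.6]
opening: 0.0001
```

Run:
```python
from h import *
s=r.read_state();print(np.round(s['joints'],3),np.round(s['qd'],3),s['tool_pos'],np.round(s['eef_rot'],3).tolist())
```

```text
[ 0.305 -0.301 -0.201  2.319 -0.364  0.504  1.988] [-0.004 -0.008 -0.004 -0.08  -0.003 -0.013  0.005] [ 0.52139964 -0.02986478  0.2030082 ] [[-0.797, -0.067, 0.6], [-0.04, 0.998, 0.058], [-0.603, 0.022, -0.798]]
```

Joint 2 hit its limit, so the tilt stopped at 37°. That still clears the lintel and the pots, so I keep it.

Request:
{"api": "apply_moves", "payload": {
  "xyz": [
    [0.015,-0.02,-0.02],
    [0.025,-0.048,-0.05],
    [0.027,-0.048,-0.09],
    [0.027,-0.048,-0.131],
    [0.027,-0.048,-0.131],
    [0.027,-0.048,-0.131]
  ],
  "dr": [
    [0,0,0],
    [0,0,0],
    [0,0,0],
    [0,0,0],
    [0,0,0],
    [0,0,0]
  ]
}}

```text
time: 4.4
tool_pos: [0.5528, -0.077, 0.0748]
eef_rot: [[-0.795, -0.068, 0.602], [-0.041, 0.997, 0.058], [-0.605, 0.021, -0.796]]
force: [-0.1, 0.4, -0.7]
opening: 0.0
```

Run:
```python
from h import *
s=r.read_state();print(np.round(s['joints'],3),s['time'])
ims=[cv2.resize(r.snapshot(c)[0][90:390,180:380],None,fx=2,fy=2,interpolation=2) for c in('side','top')]
save('t1',np.hstack(ims)[:600])
```

```text
[ 0.483  0.03  -0.286  2.355 -0.925  0.212  2.69 ] 4.4
```

View pics/t1.png

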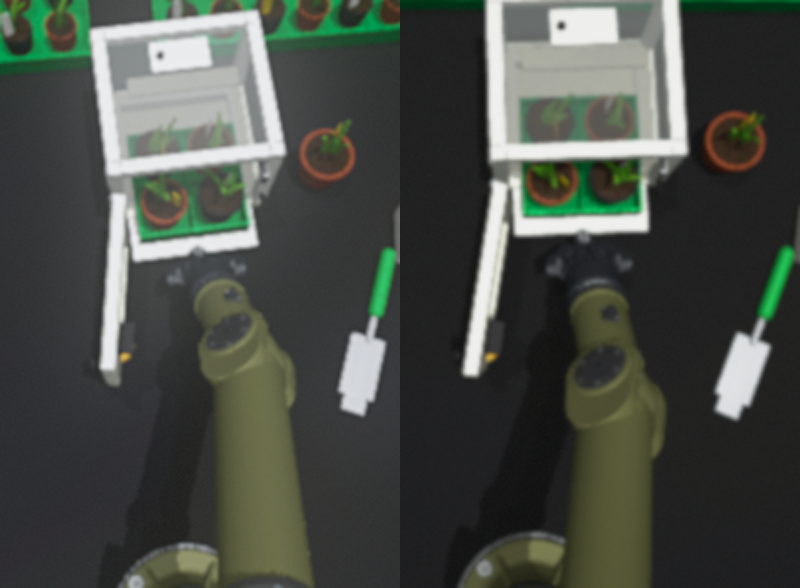

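The fingers are just ahead of the tray (top view (583,240)), midway between the front pots, and the arm is clear of the door. Next comes a gentle push.

Request:
{"api": "apply_moves", "payload": {
  "xyz": [
    [0.005,0,0],
    [0.01,0,0],
    [0.014,0,0],
    [0.017,0.001,0],
    [0.02,0.001,0],
    [0.023,0.001,0],
    [0.026,0.001,0],
    [0.03,0.001,0],
    [0.034,0.001,0],
    [0.038,0.001,0],
    [0.042,0.001,0],
    [0.046,0.001,0]
  ],
  "dr": [
    [0,0,0],
    [0,0,0],
    [0,0,0],
    [0,0,0],
    [0,0,0],
    [0,0,0],
    [0,0,0],
    [0,0,0],
    [0,0,0],
    [0,0,0],
    [0,0,0],
    [0,0,0]
  ]
}}

```text
time: 6.0
tool_pos: [0.5933, -0.0765, 0.0702]
eef_rot: [[-0.8, -0.065, 0.597], [-0.039, 0.998, 0.056], [-0.599, 0.022, -0.801]]
force: [-2.2, -0.3, 0.8]
opening: 0.0002
```

Run:
```python
from h import *
s=r.read_state();print(np.round(s['joints'],3),s['time'],s['force'])
```

```text
[ 0.42   0.119 -0.254  2.269 -0.781  0.187  2.536] 6.0 [-2.19136457 -0.28629191  0.77290623]
```

Request:
{"api": "apply_moves", "payload": {
  "xyz": [
    [0.004,0,0],
    [0.008,0,0],
    [0.012,0,0],
    [0.016,0,0],
    [0.02,0.001,0],
    [0.024,0.001,0],
    [0.028,0.001,0],
    [0.031,0.001,0],
    [0.034,0.001,0]
  ],
  "dr": [
    [0,0,0],
    [0,0,0],
    [0,0,0],
    [0,0,0],
    [0,0,0],
    [0,0,0],
    [0,0,0],
    [0,0,0],
    [0,0,0]
  ]
}}

```text
time: 7.12
tool_pos: [0.6274, -0.0756, 0.0704]
eef_rot: [[-0.8, -0.065, 0.597], [-0.039, 0.998, 0.056], [-0.599, 0.021, -0.8]]
force: [-2.1, -1.2, -0.8]
opening: 0.0002
```

Request:
{"api": "apply_moves", "payload": {
  "xyz": [
    [0.002,0,0],
    [0.004,0,0],
    [0.005,0,0],
    [0.006,0,0]
  ],
  "dr": [
    [0,0,0],
    [0,0,0],
    [0,0,0],
    [0,0,0]
  ]
}}

```text
time: 7.62
tool_pos: [0.6333, -0.0756, 0.0705]
eef_rot: [[-0.8, -0.065, 0.597], [-0.039, 0.998, 0.056], [-0.599, 0.021, -0.8]]
force: [-0.9, 0.7, -0.7]
opening: -0.0001
```

Request:
{"api": "apply_moves", "payload": {
  "xyz": [
    [0.0015,0,0],
    [0.003,0,0],
    [0.004,0,0]
  ],
  "dr": [
    [0,0,0],
    [0,0,0],
    [0,0,0]
  ]
}}

```text
time: 8.0
tool_pos: [0.6373, -0.0755, 0.0704]
eef_rot: [[-0.8, -0.065, 0.597], [-0.039, 0.998, 0.056], [-0.599, 0.021, -0.8]]
force: [-4.7, 0.2, 1.8]
opening: -0.0001
```

Request:
{"api": "apply_moves", "payload": {
  "xyz": [
    [0.001,0,0],
    [0.002,0,0]
  ],
  "dr": [
    [0,0,0],
    [0,0,0]
  ]
}}

```text
time: 8.25
tool_pos: [0.6385, -0.0746, 0.0699]
eef_rot: [[-0.801, -0.067, 0.595], [-0.04, 0.998, 0.058], [-0.598, 0.022, -0.801]]
force: [-7.8, 2.2, 3.8]
opening: 0.0002
```

Request:
{"api": "apply_moves", "payload": {
  "xyz": [
    [0.001,0,0],
    [0.001,0,0]
  ],
  "dr": [
    [0,0,0],
    [0,0,0]
  ]
}}

```text
time: 8.5
tool_pos: [0.6387, -0.0747, 0.0693]
eef_rot: [[-0.801, -0.067, 0.594], [-0.04, 0.998, 0.058], [-0.597, 0.023, -0.802]]
force: [-10.6, 1.3, 4.0]
opening: 0.0001
```

The force rose from 2 to 10.6 N and the motion stopped, at the travel I expected, so the tray is home. I'll back off and rise.

Request:
{"api": "apply_moves", "payload": {
  "xyz": [
    [-0.02,0,0],
    [-0.05,0,0],
    [-0.08,0,0.01],
    [-0.1,0,0.05],
    [-0.1,0,0.1],
    [-0.1,0,0.15],
    [-0.1,0,0.2],
    [-0.1,0,0.25],
    [-0.1,0,0.3],
    [-0.1,0,0.33],
    [-0.1,0,0.35],
    [-0.1,0,0.35]
  ],
  "dr": [
    [0,0,0],
    [0,0,0],
    [0,0,0],
    [0,0,0],
    [0,0,0],
    [0,5,0],
    [0,10,0],
    [0,18,0],
    [0,26,0],
    [0,34,0],
    [0,37,0],
    [0,37,0]
  ]
}}

```text
time: 10.0
tool_pos: [0.5422, -0.0753, 0.4215]
eef_rot: [[-0.999, -0.04, -0.001], [-0.04, 0.998, 0.057], [-0.001, 0.057, -0.998]]
force: [1.6, 0.3, -0.3]
opening: -0.0002
```

Run:
```python
from h import *
s=r.read_state();print(np.round(s['joints'],3),s['time'])
im,d=r.snapshot('top');P=pts('top',d).reshape(-1,3)
lo=[P[(abs(P[:,1]-y)<.006)&(P[:,2]>.06)&(P[:,2]<.085)&(P[:,0]>.5)&(P[:,0]<.72)][:,0].min(initial=9) for y in np.arange(-.16,.02,.02)];print(np.round(lo,3))
m=(P[:,2]>.236)&(P[:,2]<.258)&(P[:,0]>.33)&(P[:,0]<.575)&(P[:,1]>0)&(P[:,1]<.2)
print(cv2.fitLine(P[m][:,:2].astype(np.float32),cv2.DIST_HUBER,0,.01,.01).ravel())
save('t2',cv2.resize(im[75:325,150:400],None,fx=2.4,fy=2.4,interpolation=2))
```

```text
[ 0.508  0.103 -0.423  1.39  -0.014  1.664  1.697] 10.0
[9.    9.    9.    9.    0.659 0.658 0.659 0.658 0.656]
[ 0.98893046 -0.14837973  0.46805072  0.0619113 ]
```

View pics/t2.png

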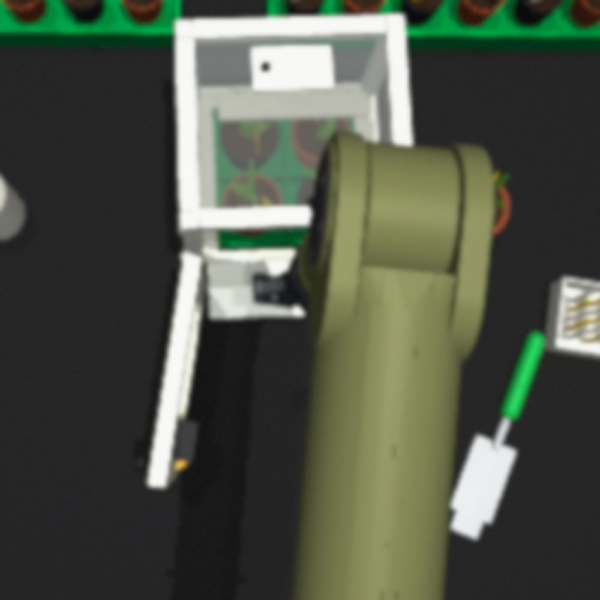

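The tray front now measures x ≈ 0.658, which matches home at 12 mm behind the front plane. The pots are upright (left ones seen at (250,140) and (250,195)). Next I compute the door arc.

Run:
```python
import numpy as np
yaw=np.radians(2);X=np.array([np.cos(yaw),np.sin(yaw)]);Y=np.array([-X[1],X[0]]);H=np.array([.6155,.0496])
for t in [1.755,1.65,1.55,1.45,1.35,1.25,1.15,1.05,.95,.85,.75,.65,.55,.45,.37,.30,.25,.2,.15,.1,.05,0]:
    s=(1.755-t)/1.755;rr=.17+.03*min(1,s*1.3)
    F=H+rr*(-np.cos(t)*Y-np.sin(t)*X)+(11*abs(np.cos(t))+14.5*abs(np.sin(t)))/1e3*(-np.cos(t)*X+np.sin(t)*Y)
    print(t,F.round(3))
```

```text
1.755 [0.45  0.091]
1.65 [0.444 0.073]
1.55 [0.44  0.055]
1.45 [0.438 0.038]
1.35 [0.438 0.02 ]
1.25 [0.44  0.003]
1.15 [ 0.443 -0.015]
1.05 [ 0.448 -0.033]
0.95 [ 0.455 -0.051]
0.85 [ 0.465 -0.068]
0.75 [ 0.476 -0.084]
0.65 [ 0.489 -0.099]
0.55 [ 0.504 -0.113]
0.45 [ 0.52  -0.126]
0.37 [ 0.535 -0.134]
0.3 [ 0.549 -0.14 ]
0.25 [ 0.559 -0.143]
0.2 [ 0.569 -0.145]
0.15 [ 0.58  -0.148]
0.1 [ 0.59  -0.149]
0.05 [ 0.601 -0.15 ]
0 [ 0.611 -0.151]
```

Request:
{"api": "apply_moves", "payload": {
  "xyz": [
    [-0.02,0.05,0],
    [-0.04,0.1,0],
    [-0.06,0.15,0],
    [-0.08,0.2,0],
    [-0.08,0.22,-0.02],
    [-0.08,0.22,-0.06],
    [-0.08,0.22,-0.1],
    [-0.08,0.22,-0.15],
    [-0.08,0.22,-0.18],
    [-0.08,0.22,-0.18]
  ],
  "dr": [
    [-1,0,0],
    [-2,0,0],
    [-3.3,0,0],
    [-3.3,0,0],
    [-3.3,0,0],
    [-3.3,0,0],
    [-3.3,0,0],
    [-3.3,0,0],
    [-3.3,0,0],
    [-3.3,0,0]
  ]
}}

```text
time: 11.3
tool_pos: [0.4578, 0.1434, 0.2376]
eef_rot: [[-0.999, -0.039, -0.009], [-0.039, 0.999, -0.003], [0.009, -0.003, -1.0]]
force: [-0.2, -0.4, -0.6]
opening: 0.0001
```

Request:
{"api": "apply_moves", "payload": {
  "xyz": [
    [-0.004,-0.02,0],
    [-0.008,-0.042,0],
    [-0.008,-0.052,0],
    [-0.011,-0.061,0],
    [-0.014,-0.07,0],
    [-0.016,-0.079,0],
    [-0.018,-0.088,0],
    [-0.019,-0.097,0],
    [-0.02,-0.106,0],
    [-0.02,-0.123,0],
    [-0.018,-0.14,0],
    [-0.015,-0.158,0]
  ],
  "dr": [
    [0,0,0],
    [0,0,0],
    [0,0,0],
    [0,0,0],
    [0,0,0],
    [0,0,0],
    [0,0,0],
    [0,0,0],
    [0,0,0],
    [0,0,0],
    [0,0,0],
    [0,0,0]
  ]
}}

```text
time: 12.8
tool_pos: [0.4453, -0.0151, 0.2404]
eef_rot: [[-0.999, -0.039, -0.005], [-0.039, 0.999, -0.002], [0.005, -0.001, -1.0]]
force: [-0.1, 0.6, 0.4]
opening: 0.0
```

```bash
cat > door.py <<'E'
from h import *
for c in('top','side'):
    im,d=r.snapshot(c);P=pts(c,d).reshape(-1,3)
    m=r.cut_out(c,'door')
    if m:
        Q=P[(m[0]['region']&(d>0)).ravel()];Q=Q[(Q[:,2]>.236)&(Q[:,2]<.256)]
        if len(Q)>20:
            l=cv2.fitLine(Q[:,:2].astype(np.float32),cv2.DIST_HUBER,0,.01,.01).ravel();v=l[:2]*(-1 if l[1]>0 else 1)
            X=np.array([.9994,.035]);Y=np.array([-.035,.9994]);print(c,m[0]['conf'],len(Q),'theta',np.arctan2(-v@X,-v@Y))
s=r.read_state();print(s['time'],s['tool_pos'],s['force'],np.round(s['joints'],2))
E
python3 door.py
```

```text
top 0.93 292 theta 1.1470951749351461
side 0.66 68 theta 1.350415609090132
13.0 [ 0.44520556 -0.0139826   0.24024207] [ 0.48700692  0.74426052 -0.53511344] [ 0.46 -0.1  -0.46  1.93 -0.04  1.31  1.63]
```

The top view gives θ = 1.147 against 1.15 planned, so the door is following.

Request:
{"api": "apply_moves", "payload": {
  "xyz": [
    [0.005,-0.018,0],
    [0.012,-0.036,0],
    [0.022,-0.053,0],
    [0.033,-0.069,0],
    [0.046,-0.084,0],
    [0.061,-0.098,0],
    [0.077,-0.111,0],
    [0.092,-0.119,0],
    [0.105,-0.125,0],
    [0.115,-0.128,0],
    [0.124,-0.13,0],
    [0.13,-0.132,0]
  ],
  "dr": [
    [0,0,0],
    [0,0,0],
    [0,0,0],
    [0,0,0],
    [0,0,0],
    [0,0,0],
    [0,0,0],
    [0,0,0],
    [0,0,0],
    [0,0,0],
    [0,0,0],
    [0,0,0]
  ]
}}

```text
time: 14.5
tool_pos: [0.5757, -0.1453, 0.2404]
eef_rot: [[-0.999, -0.04, -0.005], [-0.04, 0.999, -0.001], [0.005, -0.001, -1.0]]
force: [-0.9, -1.0, -0.5]
opening: -0.0003
```

```bash
python3 door.py
```

```text
top 0.56 419 theta 0.15798236440668695
side 0.7 318 theta 0.16088082397992545
14.7 [ 0.57522886 -0.14538566  0.24050925] [ 0.14448259 -0.14288748  0.27005245] [ 0.51  0.23 -0.36  1.6   0.09  1.33  1.75]
```

Request:
{"api": "apply_moves", "payload": {
  "xyz": [
    [0.003,-0.001,0],
    [0.006,-0.001,0],
    [0.008,-0.002,0],
    [0.01,-0.002,0]
  ],
  "dr": [
    [0,0,0],
    [0,0,0],
    [0,0,0],
    [0,0,0]
  ]
}}

```text
time: 15.2
tool_pos: [0.5853, -0.1477, 0.2404]
eef_rot: [[-0.999, -0.039, -0.005], [-0.039, 0.999, -0.002], [0.005, -0.001, -1.0]]
force: [-0.4, 0.5, 1.0]
opening: 0.0001
```

Request:
{"api": "apply_moves", "payload": {
  "xyz": [
    [0.001,0,0],
    [0.002,0,0],
    [0.003,0,0],
    [0.004,0,0]
  ],
  "dr": [
    [0,0,0],
    [0,0,0],
    [0,0,0],
    [0,0,0]
  ]
}}

```text
time: 15.7
tool_pos: [0.5881, -0.1479, 0.2403]
eef_rot: [[-0.999, -0.039, -0.008], [-0.039, 0.999, -0.002], [0.008, -0.001, -1.0]]
force: [-4.8, -0.6, 2.4]
opening: -0.0001
```

Request:
{"api": "apply_moves", "payload": {
  "xyz": [
    [0.001,0,0],
    [0.002,0,0],
    [0.003,0,0]
  ],
  "dr": [
    [0,0,0],
    [0,0,0],
    [0,0,0]
  ]
}}

```text
time: 16.08
tool_pos: [0.591, -0.148, 0.2403]
eef_rot: [[-0.999, -0.038, -0.008], [-0.038, 0.999, -0.002], [0.008, -0.002, -1.0]]
force: [-5.7, -0.2, 2.7]
opening: 0.0002
```

Request:
{"api": "apply_moves", "payload": {
  "xyz": [
    [0.001,0,0],
    [0.002,0,0],
    [0.003,0,0]
  ],
  "dr": [
    [0,0,0],
    [0,0,0],
    [0,0,0]
  ]
}}

```text
time: 16.45
tool_pos: [0.5938, -0.1482, 0.2403]
eef_rot: [[-0.999, -0.038, -0.008], [-0.038, 0.999, -0.002], [0.009, -0.002, -1.0]]
force: [-6.9, -0.1, 2.5]
opening: -0.0001
```

Request:
{"api": "apply_moves", "payload": {
  "xyz": [
    [0.001,0,0],
    [0.002,0,0]
  ],
  "dr": [
    [0,0,0],
    [0,0,0]
  ]
}}

```text
time: 16.7
tool_pos: [0.5949, -0.1482, 0.2404]
eef_rot: [[-0.999, -0.038, -0.01], [-0.038, 0.999, -0.002], [0.011, -0.002, -1.0]]
force: [-8.9, -0.2, 4.8]
opening: 0.0
```

Request:
{"api": "apply_moves", "payload": {
  "xyz": [
    [0.001,0,0],
    [0.002,0,0]
  ],
  "dr": [
    [0,0,0],
    [0,0,0]
  ]
}}

```text
time: 16.95
tool_pos: [0.5967, -0.1483, 0.2404]
eef_rot: [[-0.999, -0.038, -0.011], [-0.038, 0.999, -0.002], [0.011, -0.002, -1.0]]
force: [-10.0, -0.8, 4.7]
opening: -0.0002
```

Request:
{"api": "apply_moves", "payload": {
  "xyz": [
    [0.001,0,0],
    [0.002,0,0]
  ],
  "dr": [
    [0,0,0],
    [0,0,0]
  ]
}}

```text
time: 17.2
tool_pos: [0.5985, -0.1484, 0.2404]
eef_rot: [[-0.999, -0.038, -0.011], [-0.038, 0.999, -0.002], [0.011, -0.002, -1.0]]
force: [-10.3, -0.4, 5.1]
opening: 0.0
```

Request:
{"api": "apply_moves", "payload": {
  "xyz": [
    [0.001,0,0],
    [0.002,0,0]
  ],
  "dr": [
    [0,0,0],
    [0,0,0]
  ]
}}

```text
time: 17.45
tool_pos: [0.6023, -0.1484, 0.2403]
eef_rot: [[-0.999, -0.038, -0.007], [-0.038, 0.999, -0.002], [0.007, -0.002, -1.0]]
force: [-4.9, -0.5, 2.3]
opening: 0.0001
```

Request:
{"api": "apply_moves", "payload": {
  "xyz": [
    [0.001,0,0]
  ],
  "dr": [
    [0,0,0]
  ]
}}

```text
time: 17.58
tool_pos: [0.6038, -0.1483, 0.2403]
eef_rot: [[-0.999, -0.038, -0.006], [-0.038, 0.999, -0.002], [0.006, -0.002, -1.0]]
force: [-2.8, -1.4, 1.8]
opening: -0.0001
```

Request:
{"api": "apply_moves", "payload": {
  "xyz": [
    [0.001,0,0]
  ],
  "dr": [
    [0,0,0]
  ]
}}

```text
time: 17.7
tool_pos: [0.6049, -0.1484, 0.2403]
eef_rot: [[-0.999, -0.038, -0.006], [-0.038, 0.999, -0.002], [0.006, -0.002, -1.0]]
force: [-6.9, -2.5, 2.6]
opening: 0.0
```

Request:
{"api": "apply_moves", "payload": {
  "xyz": [
    [0.001,0,0]
  ],
  "dr": [
    [0,0,0]
  ]
}}

```text
time: 17.82
tool_pos: [0.605, -0.1484, 0.2403]
eef_rot: [[-0.999, -0.038, -0.008], [-0.038, 0.999, -0.002], [0.008, -0.002, -1.0]]
force: [-9.1, -1.7, 3.4]
opening: 0.0
```

Request:
{"api": "apply_moves", "payload": {
  "xyz": [
    [0.001,0,0]
  ],
  "dr": [
    [0,0,0]
  ]
}}

```text
time: 17.95
tool_pos: [0.6051, -0.1484, 0.2403]
eef_rot: [[-0.999, -0.038, -0.01], [-0.038, 0.999, -0.002], [0.01, -0.002, -1.0]]
force: [-10.8, -1.7, 5.7]
opening: 0.0001
```

Request:
{"api": "apply_moves", "payload": {
  "xyz": [
    [0.001,0,0]
  ],
  "dr": [
    [0,0,0]
  ]
}}

```text
time: 18.08
tool_pos: [0.6051, -0.1484, 0.2403]
eef_rot: [[-0.999, -0.038, -0.013], [-0.038, 0.999, -0.002], [0.013, -0.002, -1.0]]
force: [-14.6, -1.4, 7.5]
opening: 0.0001
```

Request:
{"api": "apply_moves", "payload": {
  "xyz": [
    [0.0006,0,0],
    [0.0006,0,0]
  ],
  "dr": [
    [0,0,0],
    [0,0,0]
  ]
}}

```text
time: 18.32
tool_pos: [0.6051, -0.1484, 0.2403]
eef_rot: [[-0.999, -0.038, -0.014], [-0.038, 0.999, -0.002], [0.014, -0.002, -1.0]]
force: [-15.3, -1.3, 7.0]
opening: 0.0001
```

The push is solid at 15–17 N. I'll ease off and check that the door stays.

Request:
{"api": "apply_moves", "payload": {
  "xyz": [
    [-0.003,0,0],
    [-0.006,0,0],
    [-0.01,0,0],
    [-0.02,0,0],
    [-0.04,0,0.01],
    [-0.06,0,0.03],
    [-0.09,0,0.06],
    [-0.12,0.02,0.1],
    [-0.14,0.04,0.14],
    [-0.14,0.06,0.16],
    [-0.14,0.06,0.16]
  ],
  "dr": [
    [0,0,0],
    [0,0,0],
    [0,0,0],
    [0,0,0],
    [0,0,0],
    [0,0,0],
    [0,0,0],
    [0,0,0],
    [0,0,0],
    [0,0,0],
    [0,0,0]
  ]
}}

```text
time: 19.7
tool_pos: [0.4694, -0.0856, 0.4024]
eef_rot: [[-0.999, -0.043, -0.0], [-0.043, 0.999, -0.003], [0.0, -0.003, -1.0]]
force: [-0.4, 0.9, -0.3]
opening: -0.0002
```

```bash
python3 door.py
python3 - <<'E'
from h import *
ims=[cv2.resize(r.snapshot(c)[0][70:320,180:380],None,fx=2,fy=2,interpolation=2) for c in('side','top')]
save('t3',np.hstack(ims))
for c in('top','side'):
    im,d=r.snapshot(c);P=pts(c,d)
    for q in('spare_pot','trowel','sprayer','label_box','dibber'):
        for o in r.cut_out(c,q)[:1]: print(c,q,np.median(P[o['region']&(d>0)],0).round(3))
E
```

```text
top 0.89 692 theta 0.04085459316151546
side 0.67 337 theta 0.040972371783637634
19.9 [ 0.46841334 -0.08852958  0.39872512] [-0.12828305  0.01650104  0.02776023] [ 0.54 -0.06 -0.38  1.59 -0.02  1.62  1.76]
top spare_pot [ 0.563 -0.489  0.028]
top trowel [ 0.381 -0.342  0.006]
top sprayer [ 0.622 -0.068  0.222]
top label_box [ 0.563 -0.49   0.027]
top dibber [0.6   0.454 0.02 ]
side spare_pot [0.695 0.303 0.124]
side trowel [ 0.379 -0.342  0.006]
side sprayer [0.696 0.302 0.124]
side label_box [ 0.558 -0.484  0.042]
```

View pics/t3.png

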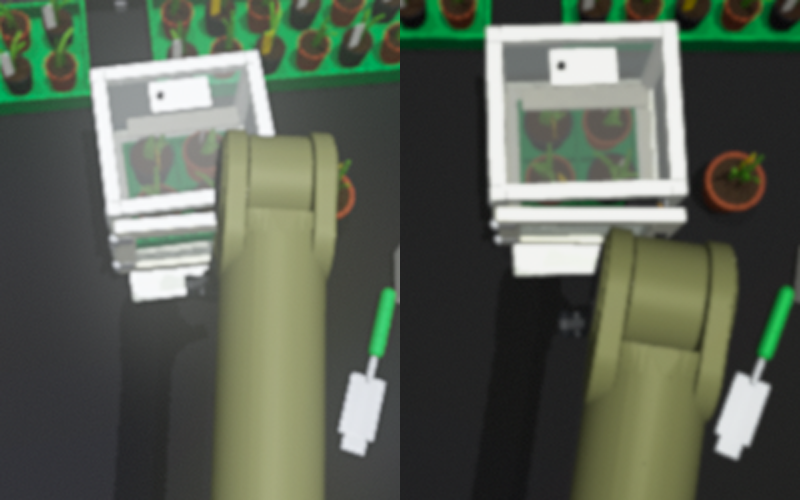

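Both cameras give θ = 0.041. The door stands parallel at the front (top view (590,215)), where an unlatched one would have sprung back to 0.08. The four pots are upright and the bystanders are in place. One last reading, then I hand in.

```bash
python3 door.py && python3 -c "
from rig import r
print(r.job_done())"
```

```text
top 0.88 684 theta 0.04226579236075696
side 0.62 333 theta 0.046948332915213054
20.8 [ 0.46885506 -0.08750659  0.400446  ] [0.05351614 0.86506884 0.34182177] [ 0.54 -0.07 -0.38  1.59 -0.02  1.62  1.76]
the job is handed in; nothing more can be done
None
```

The tray is home against the back stop and the door is latched shut. I handed the job in at about 21 s, and the interface gave no verdict.

- **Tray:** It slid in at about 2 N. At the stop the force rose to about 11 N with no further movement. The camera then put the tray front at x ≈ 0.658 m, against an expected 0.660 m.
- **Door:** I swung it round and pressed it at the top rail. The force rose to about 10 N as the bevel rode over, dropped to 3–5 N, then went solid. I stopped at 15.3 N in x (about 17 N in total).
- **Still latched:** With the arm clear, the door read 0.041 rad in both cameras. The last readings were 0.042 (top) and 0.047 (side). The side reading is slightly above the 0.042 limit for a latched door, which I take as measurement noise. An unlatched door would have sprung back to 0.08 or more.
- **Everything else:** In the last picture the pots are upright and the spare pot and trowel are where they were. The detectors also found the sprayer (side camera), label box and dibber unmoved. In that last check they mislabelled the spare pot in both cameras and the sprayer in the top one, because the arm was blocking part of the view. I judged the spare pot from the picture instead.

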